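Let the beads down into the drawer and shut it

TASK

Press down the free end of the rocking lever on top of the blue drawer unit so that its other end lifts the gate, and let all three beads roll down the chute into the open top drawer. Then let the lever come back up and push the drawer fully shut. Only press and push with the fingertips: do not touch the beads, pick up nothing, and leave the other things where they are.

Things in the scene. Friction and masses are not known exactly. Their poses are not given: they have to be found in the camera images.
- unit: blue plastic drawer unit, fixed, 190 deep (local x -90 to +100), 240 wide (y -120 to +120), 150 high. Origin on the table; local x points from its front (drawers, facing the robot) to its back, y to its left, z up; turned about z only. On its top: bead chute, and lever that lies along y at x = +10 and pivots at y = +5, z = 208 between two steel plates that rise to z = 216 [lengths in mm]
- chute_mouth (a point): middle of the open lower end of the wooden bead chute's floor, 15 in front of the unit's front face, 156 above the table. The chute, 32 wide, runs back along the unit's x at y = -70, rising 6 degrees over 200; its side walls rise from z = 170 at the mouth to 191 at the back, end board to 200 [lengths in mm]
- lever_pad (a point): centre of the top face of the lever's free end: a flat aluminium pad 34 (x) by 32 (y), 8 thick, 80 left (+y) of the pivot, its top 214 above the table when at rest. Nothing lies under it down to the unit's top 150 above the table [lengths in mm]
- lever (a joint): angle of the rocking lever in rad: 0 at rest (gate shut), grows as the pad is pressed down, stop at 0.42 (pad about 33 lower). The gate is clear of the beads from about 0.3 (pad about 24 lower). Light return spring, about 1.5 N at rest and 3 N at the stop, measured at the pad; it closes by itself when let go; the beads need about 1 s to run out [lengths in mm]
- gate_edge (a point): middle of the lower edge of the gate, an 18 wide, 3 thick aluminium blade hanging into the chute from the lever's other end, 75 right (-y) of the pivot; it rises about 28 at the lever's stop, lever end then about 245 above the table [lengths in mm]
- drawer (a joint): opening of the top drawer in m: 0 fully shut, up to 0.095 out towards the front (unit's -x); it stays where it is left, sliding friction about 1 N; starts 0.08 to 0.093 open. The two lower drawers are shut and do not move
- drawer_knob (a point): centre of the outer end face of the top drawer's round brown knob, 22 across, standing 21 out from the 44 high drawer front, 123 above the table; faces the unit's -x; when shut it is 113 in front of the unit's origin, on its middle line [lengths in mm]
- drawer_floor (a point): centre of the top drawer's inner floor, 106 above the table; it moves with the drawer. The inside is 168 (x) by 216 (y); the side walls rise 30, the front 39 [lengths in mm]
- bead0: round white ceramic bead, 22 across, about 15 g, origin at its centre; starts in the chute, number 1 behind the gate; in the drawer its centre is about 117 above the table [lengths in mm]
- bead1: round white ceramic bead, 22 across, about 15 g, origin at its centre; starts in the chute, number 2 behind the gate; in the drawer its centre is about 117 above the table [lengths in mm]
- bead2: round white ceramic bead, 22 across, about 15 g, origin at its centre; starts in the chute, number 3 behind the gate; in the drawer its centre is about 117 above the table [lengths in mm]
- tile: white ceramic tile 100x100x8 on the table, used as a rest; origin at centre of underside (bystander, leave alone) [lengths in mm]
- pin_vice: steel pin vice about 100 long, 16 wide, lying on the tile; origin at the underside, near mid-length (bystander, leave alone) [lengths in mm]
- brown_knob: loose brown wooden knob, 34 across, 30 high, standing on the table left of the unit; origin at centre of underside (bystander, leave alone) [lengths in mm]
- spool: small wooden spool, 28 across, 36 high, standing on the unit's top at the back left; origin at centre of underside (bystander, leave alone) [lengths in mm]
- thimble: steel thimble, 18 across, 22 high, standing on the unit's top at the front left; origin at centre of underside (bystander, leave alone) [lengths in mm]
- jar: glass jar, 52 across, 70 high, standing on the table right of the unit; origin at centre of underside (bystander, leave alone) [lengths in mm]
- screwdriver: screwdriver 150 long lying on the table right of the open drawer; origin at the underside (bystander, leave alone) [lengths in mm]

How it is judged:
On the way, in this order (a step that is already met when the one before it is completed fails the run):
1. the fingers press the lever down and the gate lifts (value of joint lever above 0.2 rad and contact force between the fingers and lever above 0.3 N), for 0.05 s.
2. all three beads lie in the open drawer (x of bead0 in the frame of drawer_floor between -0.085 and 0.085 m and y of bead0 in the frame of drawer_floor between -0.11 and 0.11 m and z of bead0 in the frame of drawer_floor between 0.004 and 0.03 m and x of bead1 in the frame of drawer_floor between -0.085 and 0.085 m and y of bead1 in the frame of drawer_floor between -0.11 and 0.11 m and z of bead1 in the frame of drawer_floor between 0.004 and 0.03 m and x of bead2 in the frame of drawer_floor between -0.085 and 0.085 m and y of bead2 in the frame of drawer_floor between -0.11 and 0.11 m and z of bead2 in the frame of drawer_floor between 0.004 and 0.03 m and value of joint drawer above 0.05 m), for 0.1 s.
3. the fingers push the drawer in (contact force between the fingers and drawer above 0.3 N and value of joint drawer below 0.05 m), for 0.02 s.
4. the lever is back up and the drawer is pushed shut (value of joint lever below 0.03 rad and value of joint drawer below 0.006 m), for 0.2 s.
At the end, for the whole second after the job is handed in: All three beads lie on the floor of the top drawer, the drawer is shut to within 6 mm, and the lever is back at rest (under 0.03 rad) (all of step 4 and x of bead0 in the frame of drawer_floor between -0.085 and 0.085 m and y of bead0 in the frame of drawer_floor between -0.11 and 0.11 m and z of bead0 in the frame of drawer_floor between 0.004 and 0.03 m and x of bead1 in the frame of drawer_floor between -0.085 and 0.085 m and y of bead1 in the frame of drawer_floor between -0.11 and 0.11 m and z of bead1 in the frame of drawer_floor between 0.004 and 0.03 m and x of bead2 in the frame of drawer_floor between -0.085 and 0.085 m and y of bead2 in the frame of drawer_floor between -0.11 and 0.11 m and z of bead2 in the frame of drawer_floor between 0.004 and 0.03 m); the robot touches nothing.
It fails at once if the robot touches a bead (contact force between any of the fingers, the arm and bead0 above 0.2 N or contact force between any of the fingers, the arm and bead1 above 0.2 N or contact force between any of the fingers, the arm and bead2 above 0.2 N).
It fails at once if a bead is lifted (centre over 230 mm above the table) or falls on the table (under 60 mm) ((height (world z) of bead0 above 0.23 m or height (world z) of bead0 below 0.06 m) or (height (world z) of bead1 above 0.23 m or height (world z) of bead1 below 0.06 m) or (height (world z) of bead2 above 0.23 m or height (world z) of bead2 below 0.06 m)).
It fails at once if a bystander is moved by more than 25 mm (distance of any of tile, pin_vice, brown_knob, spool, thimble, jar, screwdriver from where it was at the start of the episode above 0.025 m).
It also fails if it takes over 48 s, if anything falls off the work surface, if the arm or the gripper's body presses on something with over 40 N, if the wrist force passes 120 N, or if a joint passes its speed limit or range.

ROBOT

A 6-joint arm with a two-finger parallel gripper is mounted at the origin on the work surface. World frame = base frame: x ahead of the robot, y to its left, z up, the work surface at z = 0. Lengths are in m, angles in rad, forces in N, time in s.
With the tool pointing down it reaches from about 0.425 to 0.95 m from the base axis. Payload 3.5 kg.
Tool frame: the origin (TCP) lies at the very end of the fingers, on their centre line; the grasp point (between the pads) lies 19 mm behind it (ctrl.grip_point_offset is the distance from the TCP to the grasp point, in m); z points along the fingers, y is the line along which they close (so a half turn about z gives the same grasp; the last joint's range is limited). The gripper opens to 85 mm and grips with 20 to 120 N. Pads are 22 mm wide; open, the fingers measure 114 mm over their backs; the gripper's body (76 mm by 85 mm) begins 54 mm behind the grasp point. The pads swing forward as they close: fully open they stand 13 mm farther back than shut.
Start: joints at [-1.257, 0.286, 1.577, -0, 1.279, -0.15], TCP at [0.302, -0.604, 0.231] pointing down, gripper open.
Joint ranges: [-2.77, 2.77], [-0.9, 2.22], [0.21, 2.48], [-1.53, 4.67], [0.24, 2.81], [-2.84, 2.84]. Speed limits (rad/s): [2.79, 2.79, 3.14, 3.14, 3.14, 3.14].

INTERFACE

Orientations are given as a unit quaternion [x, y, z, w].
In Python, from plant import telemetry, vision, ctrl gives the robot as it stands.
- The arm moves only by the tool arm_command, never from a script. Its argument "series" is one flat list of numbers, 7 for each row, row after row: the shift along the tool's x, y, z in cm, then the turn, a rotation vector about the tool's x, y, z in degrees, then the closure, from 0 (fully open) to 1 (shut). A call has 1 to 10 rows; each row is the pose to reach, as a shift and turn from the pose commanded when the call began, along the tool's axes at that moment; what a row does not reach only later rows make up. A row lasts 1/12 s, in which the tool goes at most 41.7 mm and 7.16 degrees, less where a joint would pass 70% of its speed; a pose out of reach is approached as far as the arm can. A call with a gripper value outside its range is refused whole. The fingers move at their own pace and stop on an object; "force" is the grip in N (left out, the last holds). Time passes only in rows, so rows that repeat a pose let the fingers close. It gives the time, the measured TCP pose, the force, the opening and the grip force at its end, in the units of the state.
- telemetry.get_state(): the state, without advancing time (a new reading comes with each control period).
- vision.read_camera(name): name is "side" or "top"; returns a dict with "color" (384x512x3 uint8, blue, green, red), "K" (3x3 intrinsics, pixels), "D" ([k1, k2, p1, p2, k3] as OpenCV has them; the pictures are not rectified), "rvec" (rotation vector, rad) and "tvec" (3), from world to camera coordinates, as OpenCV has them. Camera axes: x right, y down, z forward; pixel columns grow to the right and rows downward; lengths in m; the calibration is good to about 2 mm. A picture is of the moment at which its call begins. There is no depth.
- ctrl.sign_off(): hands the job in; it is judged then, once.
The state is a dict: "time": time; "qpos": joint angles; "dq": joint speeds; "joint_efforts": joint torques, N m; "eef_pos": TCP position; "tcp_rot": TCP orientation; "contact_force": force on the tool from outside, world axes, zero at the start; "wrist_torque": the same for the moment, N m; "opening": opening from 0.0 (shut) to 1.0 (fully open); "finger_force": force on a finger pad.
Only numpy, scipy, OpenCV 4.12 (cv2) and the standard library are available. Lean on these libraries where they do the work, as an engineer would, in place of code of your own. Each camera call takes 0.05 s, during which the arm holds its last target. There are 200 camera calls.

## Working session

There is one attempt and no reset: what is moved stays moved. The work goes in short steps, Python scripts to look and compute and a tool call to move; the robot and the scene stay as the last step left them, time stands still between calls to the robot, and variables do not carry over. Pictures are saved under pics/ and viewed, at most 10 in all, crops included, and the job is handed in when it is done.

Besides the shell and the picture viewer there is one more tool, called after ">>>" as name(argument=value, ...) on one line, values as JSON. arm_command: Moves the arm, as the interface text tells. Its arguments: {"type":"object","properties":{"series":{"type":"array","items":{"type":"number"}},"force":{"type":"number"}},"required":["series"]}

```bash
mkdir -p pics; cat > h.py <<'E'
import numpy as np, cv2
from plant import telemetry, vision, ctrl
from scipy.spatial.transform import Rotation as R
E
python3 - <<'E'
from h import *
import pickle
d={}
for n in("side","top"):
    c=vision.read_camera(n); cv2.imwrite(f"pics/{n}0.png",c["color"]); d[n]=c
    print(n,c["rvec"],c["tvec"],c["K"],c["D"])
    r=cv2.Rodrigues(np.array(c["rvec"],float))[0]; print(-r.T@np.array(c["tvec"]).ravel())
pickle.dump(d,open("cams.pkl","wb"))
print(telemetry.get_state())
E
```

```text
side [ 2.35519456 -0.24069746  0.07312816] [-0.5789699   0.20606052  1.02020081] [[451.7101636    0.         254.78026939]
 [  0.         451.7101636  193.59159013]
 [  0.           0.           1.        ]] [0.05632514 0.         0.         0.         0.        ]
[ 0.47291531 -0.67188239  0.8622076 ]
top [ 2.20895286 -2.00632754  0.21481678] [-0.05050787  0.61921029  0.89562206] [[402.42243245   0.         254.51203271]
 [  0.         402.42243245 194.40054657]
 [  0.           0.           1.        ]] [-0.11280785  0.          0.          0.          0.        ]
[ 0.42387883 -0.00471824  1.00419907]
{'time': 0.1, 'qpos': array([-1.25701100e+00,  2.87081437e-01,  1.57805647e+00,  2.83571878e-06,
        1.27863353e+00, -1.50016445e-01]), 'dq': array([ 0.00012192, -0.00050151, -0.00346184,  0.0023879 , -0.0009754 ,
       -0.00010233]), 'joint_efforts': array([-7.25543650e-04, -4.07297230e+01, -2.93700171e+01, -1.81828841e-04,
        3.42165942e-03, -1.07033188e-05]), 'eef_pos': array([ 0.30178824, -0.60309415,  0.23006861]), 'tcp_rot': array([ 9.73230793e-01,  2.29827404e-01, -8.77517401e-05, -1.08585186e-03]), 'contact_force': array([ 0.09202942,  0.3533406 , -0.19568402]), 'wrist_torque': array([ 0.03231589, -0.03977191, -0.02276097]), 'finger_force': 0.0, 'opening': 1.0019069183563707}
```

View pics/side0.png

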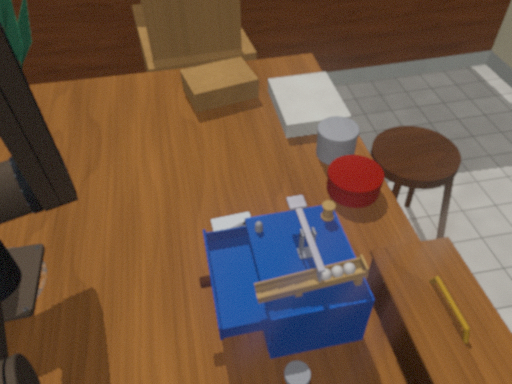

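View pics/top0.png

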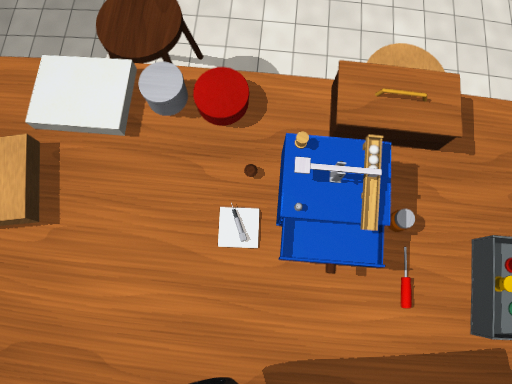

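The side view shows the drawer unit near (290,280) with its pad at about (297,202) and knob at about (206,281). The top view shows the pad at about (303,165) and knob at about (331,268). I'll enlarge both.

```bash
python3 - <<'E'
from h import *
import pickle
d=pickle.load(open("cams.pkl","rb"))
def crop(n,x,y,w,h,s):
    i=d[n]["color"][y:y+h,x:x+w]; cv2.imwrite(f"pics/{n}c.png",cv2.resize(i,None,fx=s,fy=s,interpolation=cv2.INTER_CUBIC))
crop("side",190,180,200,150,4); crop("top",265,125,160,150,4)
E
```

```text
(no output)
```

View pics/sidec.png

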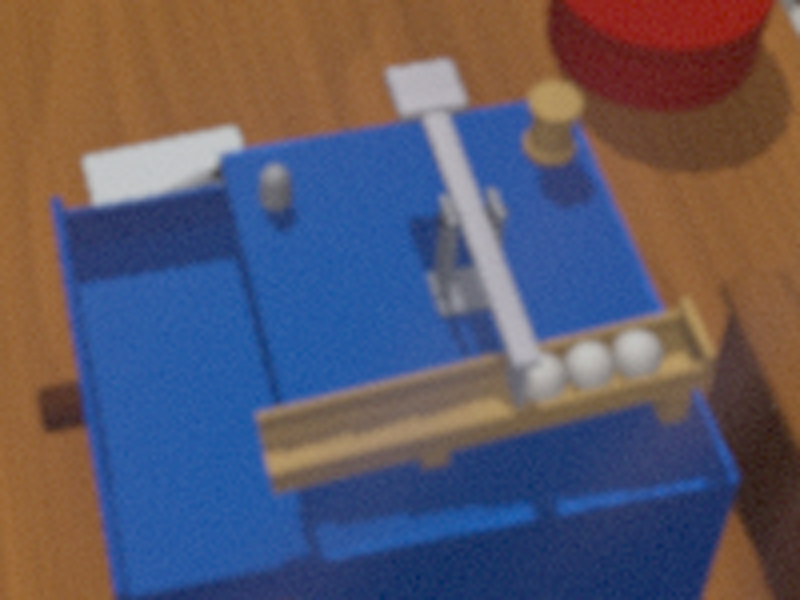

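View pics/topc.png

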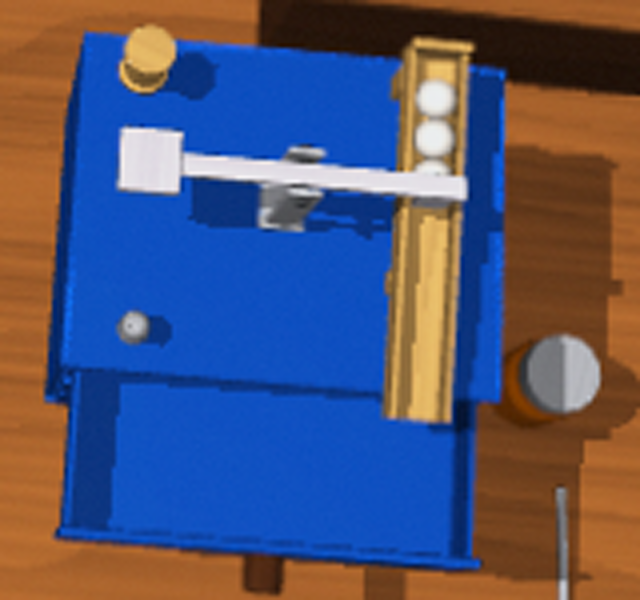

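The enlarged crops show these points (4x crop pixels):
- **Top:** pad centre (150,160). Unit top corners at (85,33), (505,70), (498,402) and (66,370). Knob end at about (263,591). Chute mouth at (418,420).
- **Side:** pad centre (427,87), top front-left corner (222,158), back-right corner (737,475), knob end (43,409).

Next I'll fit the unit pose to both views.

```bash
python3 - <<'E'
from h import *
import pickle
from scipy.optimize import least_squares
d=pickle.load(open("cams.pkl","rb"))
off={"side":(190,180),"top":(265,125)}
# cam, local point, crop px, drawer flag
P=[("top",(10,85,214),(150,160),0),("top",(100,120,150),(85,33),0),("top",(100,-120,150),(505,70),0),("top",(-90,-120,150),(498,402),0),("top",(-90,120,150),(66,370),0),("top",(-113,0,123),(263,591),1),
("side",(10,85,214),(427,87),0),("side",(-90,120,150),(222,158),0),("side",(100,-120,150),(737,475),0),("side",(-113,0,123),(43,409),1)]
def f(p,full=False):
    r=[]
    for n,l,px,dr in P:
        l=np.array(l)/1e3; l[0]-=dr*p[3]
        w=R.from_euler('z',p[2]).apply(l)+[p[0],p[1],0]
        c=d[n]; u=cv2.projectPoints(w.reshape(1,3),np.array(c["rvec"]),np.array(c["tvec"]),np.array(c["K"]),np.array(c["D"]))[0].ravel()
        r.append(u-((np.array(px)+.5)/4-.5+off[n]))
    return np.ravel(r)
s=least_squares(f,[.65,-.2,0,.085]); p=s.x
print(p,np.degrees(p[2])); print(f(p).reshape(-1,2).round(1))
T=lambda l:R.from_euler('z',p[2]).apply(np.array(l)/1e3)+[p[0],p[1],0]
print("pad",T((10,85,214)),"knob",T((-113-p[3]*1e3,0,123)),"knobshut",T((-113,0,123)),"mouth",T((-105,-70,156)))
# thimble & spool tops by ray at height
def ray(n,px,z):
    c=d[n];u=cv2.undistortPoints(np.array([[(np.array(px)+.5)/4-.5+off[n]]]),np.array(c["K"]),np.array(c["D"])).ravel()
    r=cv2.Rodrigues(np.array(c["rvec"],float))[0];o=-r.T@np.array(c["tvec"]).ravel();v=r.T@[u[0],u[1],1]
    return o+v*(z-o[2])/v[2]
for nm,px,z in(("thimble",(132,325),.172),("spool",(150,48),.186)):
    w=ray("top",px,z);print(nm,w,R.from_euler('z',-p[2]).apply(w-[p[0],p[1],0]))
t=telemetry.get_state();print(t["eef_pos"],R.from_quat(t["tcp_rot"]).as_matrix().round(3))
E
```

```text
[ 0.65190997 -0.16944792  0.01202419  0.08641573] 0.6889355170462728
[[ 0.1  0.1]
 [-0.3  0.2]
 [-0.2  0.2]
 [ 0.6  0.2]
 [-1.4 -0.7]
 [-0.1  0.1]
 [-0.2 -0.2]
 [-0.9 -1.1]
 [ 1.   1.1]
 [ 0.3  0.9]]
pad [ 0.66088722 -0.08433383  0.214     ] knob [ 0.45250866 -0.17184568  0.123     ] knobshut [ 0.53891814 -0.17080663  0.123     ] mouth [ 0.54775924 -0.24070537  0.156     ]
thimble [ 0.58283006 -0.0851412   0.172     ] [-0.06806123  0.08513124  0.172     ]
spool [ 0.73210798 -0.082568    0.186     ] [0.08123684 0.08590935 0.186     ]
[ 0.30178824 -0.60309415  0.23006861] [[ 0.894  0.447 -0.001]
 [ 0.447 -0.894  0.002]
 [ 0.    -0.002 -1.   ]]
```

The fit is good, with sub-pixel to about 1 px residuals and a drawer opening of 86 mm. First I'll rise, close the fingers, and move over the pad.

>>> arm_command(series=[0,0,-3,0,0,0,1,0,0,-6,0,0,0,1,3.5,-1.9,-6,0,0,3,1,7,-3.8,-6,0,0,6,1,10.5,-5.8,-6,0,0,9,1,14,-7.7,-6,0,0,12,1,17.5,-9.6,-6,0,0,16,1,21,-11.5,-6,0,0,20,1,24.5,-13.5,-6,0,0,23,1,28,-15.4,-6,0,0,26,1], force=40)

```text
time: 0.93
eef_pos: [0.484, -0.3386, 0.2908]
tcp_rot: [1.0, 0.004, -0.0, -0.0]
contact_force: [0.5, -0.5, -0.5]
opening: -0.003
finger_force: 0.0
```

>>> arm_command(series=[2.2,-3.2,0,0,0,0,1,4.4,-6.4,0,0,0,0,1,6.6,-9.6,0,0,0,0,1,8.8,-12.8,0,0,0,0,1,11,-16,0,0,0,0,1,13.2,-19.2,0,0,0,0,1,15.4,-22.4,0,0,0,0,1,17.8,-25.5,0,0,0,0,1,17.8,-25.5,0,0,0,0,1,17.8,-25.5,0,0,0,0,1])

```text
time: 1.77
eef_pos: [0.6594, -0.0818, 0.2902]
tcp_rot: [1.0, 0.007, -0.001, -0.0]
contact_force: [-0.9, -0.6, -0.0]
opening: -0.003
finger_force: 0.0
```

>>> arm_command(series=[0.1,0.1,3,0,0,0,1,0.1,0.1,5.5,0,0,0,1,0.1,0.1,7,0,0,0,1,0.1,0.1,8,0,0,0,1,0.1,0.1,8.7,0,0,0,1,0.1,0.1,9.4,0,0,0,1,0.1,0.1,10.1,0,0,0,1,0.1,0.1,10.1,0,0,0,1,0.1,0.1,10.1,0,0,0,1,0.1,0.1,10.1,0,0,0,1])

```text
time: 2.6
eef_pos: [0.6604, -0.0853, 0.1917]
tcp_rot: [1.0, 0.005, 0.001, 0.0]
contact_force: [-0.2, -0.5, 2.8]
opening: -0.001
finger_force: 1.3
```

>>> arm_command(series=[0,0,0,0,0,0,1,0,0,0,0,0,0,1,0,0,0,0,0,0,1,0,0,0,0,0,0,1,0,0,0,0,0,0,1,0,0,0,0,0,0,1,0,0,0,0,0,0,1,0,0,0,0,0,0,1,0,0,0,0,0,0,1,0,0,0,0,0,0,1])

```text
time: 3.43
eef_pos: [0.6601, -0.0848, 0.1904]
tcp_rot: [1.0, 0.005, 0.0, -0.0]
contact_force: [1.3, -0.4, 2.6]
opening: -0.002
finger_force: 1.3
```

```bash
python3 - <<'E'
from h import *
c=[cv2.resize(vision.read_camera(n)["color"][y:y+150,x:x+200],None,fx=2,fy=2) for n,x,y in(("side",190,180),("top",245,125))]
cv2.imwrite("pics/p1.png",np.hstack(c)); print(telemetry.get_state()["contact_force"])
E
```

```text
[ 1.74525406 -0.94180378  2.4629323 ]
```

View pics/p1.png

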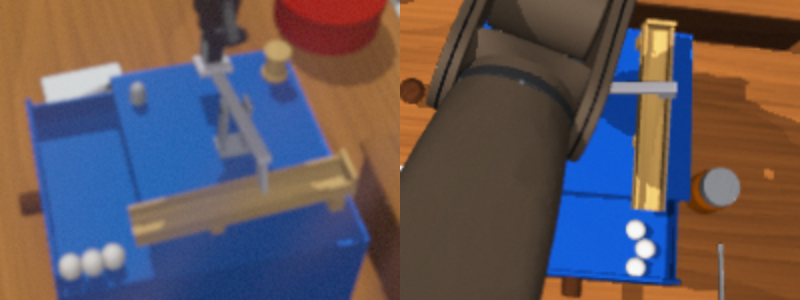

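All three beads are in the drawer: (70,267), (92,262) and (113,256) in the left half of the picture. The chute is empty. Now I'll lift off and go in front of the knob.

>>> arm_command(series=[0,0,-1,0,0,0,1,0,0,-3,0,0,0,1,0,0,-6,0,0,0,1,0,0,-9,0,0,0,1,-3,1.1,-10,0,0,0,1,-6,2.1,-10,0,0,0,1,-9.5,3.3,-10,0,0,0,1,-13,4.5,-10,0,0,0,1,-16.5,5.7,-10,0,0,0,1,-20,7,-10,0,0,0,1])

```text
time: 4.37
eef_pos: [0.4582, -0.1564, 0.2895]
tcp_rot: [1.0, 0.005, -0.001, -0.001]
contact_force: [-0.1, -1.2, 0.3]
opening: 0.0
finger_force: 0.0
```

>>> arm_command(series=[-2,0.7,0,0,0,0,1,-4,1.5,0,0,0,0,1,-4,1.5,0,0,0,0,1,-4,1.5,0,0,0,0,1,-4,1.5,0,0,0,0,1])

```text
time: 4.78
eef_pos: [0.4209, -0.172, 0.2902]
tcp_rot: [1.0, 0.005, -0.0, -0.0]
contact_force: [-0.5, -1.6, 0.5]
opening: -0.002
finger_force: 0.0
```

>>> arm_command(series=[-0.3,0,3,0,0,0,1,-0.3,0,6,0,0,0,1,-0.3,0,9,0,0,0,1,-0.3,0,12,0,0,0,1,-0.3,0,15,0,0,0,1,-0.3,0,17,0,0,0,1,-0.3,0,17.7,0,0,0,1,-0.3,0,17.7,0,0,0,1,-0.3,0,17.7,0,0,0,1])

```text
time: 5.53
eef_pos: [0.4187, -0.1723, 0.1139]
tcp_rot: [1.0, 0.005, 0.0, -0.0]
contact_force: [0.0, 0.1, -0.0]
opening: -0.001
finger_force: 0.0
```

```bash
python3 - <<'E'
from h import *
c=[cv2.resize(vision.read_camera(n)["color"][y:y+150,x:x+200],None,fx=2,fy=2) for n,x,y in(("side",150,180),("top",245,125))]
cv2.imwrite("pics/p2.png",np.hstack(c)); print(telemetry.get_state()["contact_force"])
E
```

```text
[ 0.17516833 -0.44723387  0.42282255]
```

View pics/p2.png

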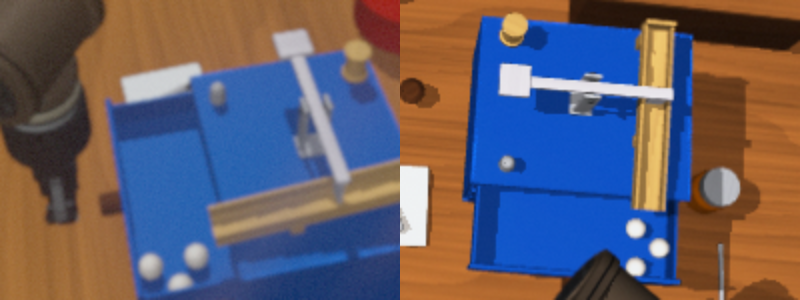

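The lever is back at rest, and the fingertips at (62,205) stand in front of the knob at (108,203), with the beads in the drawer. Now a gentle push.

>>> arm_command(series=[0.7,0,0,0,0,0,1,1.4,0,0,0,0,0,1,1.9,0,0,0,0,0,1,2.3,0,0,0,0,0,1,2.7,0,0,0,0,0,1,3.1,0,0,0,0,0,1,3.6,0,0,0,0,0,1,4.1,0,0,0,0,0,1,4.6,0,0,0,0,0,1,5.1,0,0,0,0,0,1])

```text
time: 6.47
eef_pos: [0.4693, -0.1718, 0.1133]
tcp_rot: [1.0, 0.005, -0.0, -0.0]
contact_force: [-0.9, -1.1, 0.7]
opening: 0.002
finger_force: 0.6
```

>>> arm_command(series=[0.5,0,0,0,0,0,1,1,0,0,0,0,0,1,1.5,0,0,0,0,0,1,2,0,0,0,0,0,1,2.5,0,0,0,0,0,1,3,0,0,0,0,0,1,3.5,0,0,0,0,0,1,4,0,0,0,0,0,1,4.4,0,0,0,0,0,1,4.7,0,0,0,0,0,1])

```text
time: 7.3
eef_pos: [0.5163, -0.1713, 0.1133]
tcp_rot: [1.0, 0.005, 0.0, -0.0]
contact_force: [-1.9, -0.6, 0.1]
opening: 0.002
finger_force: 0.6
```

>>> arm_command(series=[0.3,0,0,0,0,0,1,0.5,0,0,0,0,0,1,0.7,0,0,0,0,0,1,0.9,0,0,0,0,0,1,1.0,0,0,0,0,0,1,1.0,0,0,0,0,0,1])

```text
time: 7.8
eef_pos: [0.5261, -0.1711, 0.1133]
tcp_rot: [1.0, 0.005, 0.0, -0.0]
contact_force: [0.0, -0.3, -0.2]
opening: -0.0
finger_force: 0.1
```

>>> arm_command(series=[0.1,0,0,0,0,0,1,0.2,0,0,0,0,0,1,0.3,0,0,0,0,0,1,0.4,0,0,0,0,0,1,0.4,0,0,0,0,0,1])

```text
time: 8.22
eef_pos: [0.5276, -0.1711, 0.1134]
tcp_rot: [1.0, 0.005, -0.004, -0.0]
contact_force: [-9.6, -0.8, 5.7]
opening: 0.001
finger_force: 4.6
```

The force rose to about 10 N at x = 0.528, as predicted for a shut drawer. Now I'll back off, rise, and check.

>>> arm_command(series=[-0.5,0,0,0,0,0,1,-2,0,0,0,0,0,1,-4,0,0,0,0,0,1,-7,0,0,0,0,0,1,-8,0,-3,0,0,0,1,-8,0,-6,0,0,0,1,-8,0,-9,0,0,0,1,-8,0,-9,0,0,0,1,-8,0,-9,0,0,0,1])

```text
time: 8.97
eef_pos: [0.4514, -0.1728, 0.2061]
tcp_rot: [1.0, 0.005, 0.003, 0.002]
contact_force: [0.6, 0.1, 0.4]
opening: -0.001
finger_force: 0.0
```

```bash
python3 - <<'E'
from h import *
c=[cv2.resize(vision.read_camera(n)["color"][y:y+150,x:x+200],None,fx=2,fy=2) for n,x,y in(("side",190,180),("top",245,125))]
cv2.imwrite("pics/p3.png",np.hstack(c)); print(telemetry.get_state()["contact_force"],telemetry.get_state()["eef_pos"])
E
```

```text
[ 0.24274368 -0.52811543 -0.32753361] [ 0.44962724 -0.171656    0.20263794]
```

View pics/p3.png

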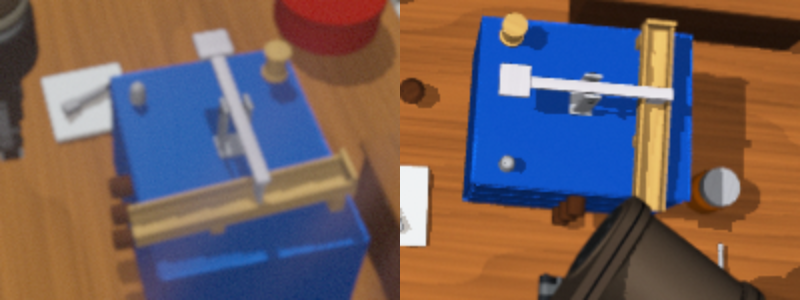

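The drawer is flush: its knob at (121,187) lines up with the lower two. The lever is at rest and the arm is clear.

```bash
python3 -c "
from h import *
print(ctrl.sign_off())"
```

```text
the job is handed in; nothing more can be done
None
```

I've handed the job in: all three beads rolled into the drawer, the lever came back up and the drawer is pushed shut; the last pictures show this, but no verdict came back.

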